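Switch on three drink warmers by light presses in serving order

ROBOT

A 6-joint arm with a two-finger parallel gripper is mounted at the origin on a cart in front of the work surface, level with it; the furniture and walls round the work are solid. World frame = base frame: x ahead of the robot, y to its left, z up, the work surface at z = 0. Lengths are in m, angles in degrees, forces in N, time in s.
With the tool pointing down it reaches from about 0.3 to 0.75 m from the base axis. Payload 8.5 kg.
Tool frame: the origin (TCP) lies on the mounting face of the last link; the fingertips stand 173 mm ahead of it and the grasp point (between the pads) lies 155 mm ahead of it; z points along the fingers, y is the direction in which the jaws open and shut (so a half turn about z gives the same grasp; the last joint's range is limited). The gripper opens to 85 mm and grips with 20 to 120 N. Pads are 22 mm wide; open, the fingers measure 114 mm over their backs; the gripper's body (76 mm by 85 mm) begins 54 mm behind the grasp point. The pads swing forward as they close: fully open they stand 13 mm farther back than shut.
Start: joints at [-12.336, 21.807, 74.336, -0, 83.858, -12.336], TCP at [0.55, 0, 0.405] pointing down, gripper open.
Joint ranges: [-178.18, 178.18], [-50.72, 133.34], [12.68, 142.11], [-81.47, 261.47], [9.98, 163.14], [-165.26, 165.26]. Speed limits (degrees/s): [136.94, 136.94, 180, 180, 180, 180].

INTERFACE

Orientations are given as a 3x3 rotation matrix whose columns are the frame's x, y, z axes.
In Python, from bench import ctrl gives the robot as it stands.
- The arm moves only by the tool step_arm, never from a script. Its argument "steps" is a list of rows, each a list of 6 numbers: the shift along the world's x, y, z in cm, then the turn, a rotation vector about the world's x, y, z in degrees. A call has exactly 10 rows; each row shifts and turns the pose as measured when the row begins; what a row does not reach is not made up. A row lasts 1/10 s, in which the tool goes at most 50 mm and 8.59 degrees, less where a joint would pass 70% of its speed; a pose out of reach is approached as far as the arm can. A call is refused whole if a number of a shift passes 5 or a number of a turn 8.59, either way. A call with a gripper value outside its range is refused whole. "claw" is the closure, from -1 (fully open) to 1 (shut), so that 0 is half open, set as the call begins (left out, the last holds). The fingers move at their own pace and stop on an object; the grip force is fixed at half the most. Time passes only in rows, so rows that do not move let the fingers close, or fill a call up. It gives the time, the measured TCP pose, the force and the opening at its end, in the units of the state.
- ctrl.get_state(): the state, without advancing time (a new reading comes with each control period).
- ctrl.read_camera(name): name is "scene" or "side" or "wrist"; returns (picture, depth): 400x640x3 uint8, red, green, blue; 400x640 float32, m along the optical axis (not along the pixel's ray), 0 where there is no reading.
- ctrl.calibration(name): a dict with "vfov" (degrees; the focal length in pixels is half the picture's height over the tangent of half this angle, whatever the lens; pixels are square), "cx", "cy" (the principal point, pixels), "pose" (4x4, takes a point from camera to world coordinates). Camera axes: x right, y up, looking along -z (the intrinsics and any distortion apply to the point x, -y, -z); pixel columns grow to the right and rows downward; lengths in m; the calibration is good to about 2 mm. A picture is of the moment at which its call begins: read the wrist's pose just before it. calibration takes no time and is no camera call; for the wrist camera it gives the pose at the moment of the call.
- ctrl.hand_in(): hands the job in, once; it reports no verdict.
The state is a dict: "time_s": time; "joints": joint angles; "joint_velocities": joint speeds; "tau": joint torques, N m; "eef_pos": TCP position; "tool_rot": TCP orientation; "wrist_force": force on the tool from outside, world axes, zero at the start; "ft_torque": the same for the moment, N m; "grip_width": opening from 0.0 (shut) to 1.0 (fully open).
Only numpy, scipy, OpenCV 4.12 (cv2) and the standard library are available. Lean on these libraries where they do the work, as an engineer would, in place of code of your own. Each camera call takes 0.05 s, during which the arm holds its last target. There are 200 camera calls.

TASK

Each of the three drinks on the bar stands on its own warmer, whose flat key is in front of the drink. With a fingertip, lightly press the keys down, one after the other, to switch the warmers on: first the one under the grey mug, then the one under the white cup, last the one under the clear glass. A pressed key stays down; leave the drinks and everything else standing where they are, and touch each key gently, without leaning on it.

Things in the scene. Friction and masses are not known exactly. Their poses are not given: they have to be found in the camera images.
- warmer_left: the left one of three identical drink warmers, as the robot sees them (left = +y): a low white box 200 mm long (its x, away from the robot), 120 mm wide (its y), top face 30 mm above the worktop, on rubber feet, fixed in place, turned up to 0.25 rad. Origin: centre of its underside, on the worktop, z up. Towards the robot (x = -74 mm, y = 0) sits its key, towards the back (x = +43 mm, y = 0) its round black plate, 105 mm across, 32 mm above the worktop
- plate_left (a point): centre of the top of the black plate of the left warmer; one drink stands here, its middle within about 30 mm
- key_left_top (a point): centre of the top face of the left warmer's key, a flat metal-grey cap 26 mm (x) by 34 mm (y) standing 13 mm proud of the white box; the point goes down with the key. Same axes as the warmer
- key_left (a joint): how far the left warmer's key is pressed, m: 0 = up (off), 0.007 = fully down (at its stop, the cap then 6 mm proud). It moves straight down against about 3 N and stays where it is left, no spring; the warmer is on beyond 0.0045. The cap sits on a stiff spring that gives about 1 mm for every 4.5 N and is not counted in this value, so the cap must be pushed about 8 mm to reach the stop; the push must stay below 20 N, which comes at about 11 mm
- warmer_middle: the middle one of three identical drink warmers, as the robot sees them (left = +y): a low white box 200 mm long (its x, away from the robot), 120 mm wide (its y), top face 30 mm above the worktop, on rubber feet, fixed in place, turned up to 0.25 rad. Origin: centre of its underside, on the worktop, z up. Towards the robot (x = -74 mm, y = 0) sits its key, towards the back (x = +43 mm, y = 0) its round black plate, 105 mm across, 32 mm above the worktop
- plate_middle (a point): centre of the top of the black plate of the middle warmer; one drink stands here, its middle within about 30 mm
- key_middle_top (a point): centre of the top face of the middle warmer's key, a flat metal-grey cap 26 mm (x) by 34 mm (y) standing 13 mm proud of the white box; the point goes down with the key. Same axes as the warmer
- key_middle (a joint): how far the middle warmer's key is pressed, m: 0 = up (off), 0.007 = fully down (at its stop, the cap then 6 mm proud). It moves straight down against about 3 N and stays where it is left, no spring; the warmer is on beyond 0.0045. The cap sits on a stiff spring that gives about 1 mm for every 4.5 N and is not counted in this value, so the cap must be pushed about 8 mm to reach the stop; the push must stay below 20 N, which comes at about 11 mm
- warmer_right: the right one of three identical drink warmers, as the robot sees them (left = +y): a low white box 200 mm long (its x, away from the robot), 120 mm wide (its y), top face 30 mm above the worktop, on rubber feet, fixed in place, turned up to 0.25 rad. Origin: centre of its underside, on the worktop, z up. Towards the robot (x = -74 mm, y = 0) sits its key, towards the back (x = +43 mm, y = 0) its round black plate, 105 mm across, 32 mm above the worktop
- plate_right (a point): centre of the top of the black plate of the right warmer; one drink stands here, its middle within about 30 mm
- key_right_top (a point): centre of the top face of the right warmer's key, a flat metal-grey cap 26 mm (x) by 34 mm (y) standing 13 mm proud of the white box; the point goes down with the key. Same axes as the warmer
- key_right (a joint): how far the right warmer's key is pressed, m: 0 = up (off), 0.007 = fully down (at its stop, the cap then 6 mm proud). It moves straight down against about 3 N and stays where it is left, no spring; the warmer is on beyond 0.0045. The cap sits on a stiff spring that gives about 1 mm for every 4.5 N and is not counted in this value, so the cap must be pushed about 8 mm to reach the stop; the push must stay below 20 N, which comes at about 11 mm
- mug: grey stoneware mug, body 70 mm across, 90 mm high, handle along its -y to 51 mm from the origin (origin: under the middle of mug with handle, the round body is centred at its y = +15 mm). Stands loose on one of the three plates
- cup: low white porcelain cup, body about 82 mm across, 67 mm high, handle on one side (112 mm over the handle), origin under the middle of cup with handle. Stands loose on one of the three plates
- glass: clear straight drinking glass without handle, 69 mm across, 115 mm high, origin under its middle. Stands loose on one of the three plates
- lemon: bystander: a loose lemon, 78 x 55 mm, lying left of the warmers; origin at its underside
- tea_packet: bystander: a loose carton, 65 x 115 x 55 mm, lying right of the warmers; origin under its middle
- sugar_bowl: bystander: a lidded white sugar bowl, 67 mm across, 74 mm high, behind and right of the right warmer; origin under its middle
Not all that is in view belongs to the job. Leave any black look-alike of the cup alone.

How it is judged (in metres and radians):
On the way, in this order (a step that is already met when the one before it is completed fails the run):
1. the key of the warmer under the grey mug is pressed down (over 4.5 mm of its 7 mm) (((horizontal distance between mug and plate_left below 0.06 m and value of joint key_left above 0.0045 m) or (horizontal distance between mug and plate_middle below 0.06 m and value of joint key_middle above 0.0045 m) or (horizontal distance between mug and plate_right below 0.06 m and value of joint key_right above 0.0045 m))), for 0.1 s.
2. the key of the warmer under the white cup is pressed down (over 4.5 mm of its 7 mm) (((horizontal distance between cup and plate_left below 0.06 m and value of joint key_left above 0.0045 m) or (horizontal distance between cup and plate_middle below 0.06 m and value of joint key_middle above 0.0045 m) or (horizontal distance between cup and plate_right below 0.06 m and value of joint key_right above 0.0045 m))), for 0.1 s.
3. the key of the warmer under the clear glass is pressed down (over 4.5 mm of its 7 mm) (((horizontal distance between glass and plate_left below 0.06 m and value of joint key_left above 0.0045 m) or (horizontal distance between glass and plate_middle below 0.06 m and value of joint key_middle above 0.0045 m) or (horizontal distance between glass and plate_right below 0.06 m and value of joint key_right above 0.0045 m))), for 0.1 s.
At the end, for the whole second after the job is handed in: all three keys are down by more than 4.5 mm of their 7 mm, and each drink stands upright (within 0.2 rad) less than 15 mm from where it began (((horizontal distance between mug and plate_left below 0.06 m and value of joint key_left above 0.0045 m) or (horizontal distance between mug and plate_middle below 0.06 m and value of joint key_middle above 0.0045 m) or (horizontal distance between mug and plate_right below 0.06 m and value of joint key_right above 0.0045 m)) and ((horizontal distance between cup and plate_left below 0.06 m and value of joint key_left above 0.0045 m) or (horizontal distance between cup and plate_middle below 0.06 m and value of joint key_middle above 0.0045 m) or (horizontal distance between cup and plate_right below 0.06 m and value of joint key_right above 0.0045 m)) and ((horizontal distance between glass and plate_left below 0.06 m and value of joint key_left above 0.0045 m) or (horizontal distance between glass and plate_middle below 0.06 m and value of joint key_middle above 0.0045 m) or (horizontal distance between glass and plate_right below 0.06 m and value of joint key_right above 0.0045 m)) and distance of each of mug, cup, glass from where it was at the start of the episode below 0.015 m and angle between each of mug, cup, glass's own z axis and vertical below 0.2 rad); the robot touches nothing.
It fails at once if the white cup's key goes down (3 mm) before the grey mug's is pressed ((horizontal distance between cup and plate_left below 0.06 m and value of joint key_left above 0.003 m and horizontal distance between mug and plate_middle below 0.06 m and value of joint key_middle below 0.0045 m) or (horizontal distance between cup and plate_left below 0.06 m and value of joint key_left above 0.003 m and horizontal distance between mug and plate_right below 0.06 m and value of joint key_right below 0.0045 m) or (horizontal distance between cup and plate_middle below 0.06 m and value of joint key_middle above 0.003 m and horizontal distance between mug and plate_left below 0.06 m and value of joint key_left below 0.0045 m) or (horizontal distance between cup and plate_middle below 0.06 m and value of joint key_middle above 0.003 m and horizontal distance between mug and plate_right below 0.06 m and value of joint key_right below 0.0045 m) or (horizontal distance between cup and plate_right below 0.06 m and value of joint key_right above 0.003 m and horizontal distance between mug and plate_left below 0.06 m and value of joint key_left below 0.0045 m) or (horizontal distance between cup and plate_right below 0.06 m and value of joint key_right above 0.003 m and horizontal distance between mug and plate_middle below 0.06 m and value of joint key_middle below 0.0045 m)).
It fails at once if the clear glass's key goes down (3 mm) before the white cup's and the grey mug's are pressed (((horizontal distance between glass and plate_left below 0.06 m and value of joint key_left above 0.003 m and horizontal distance between cup and plate_middle below 0.06 m and value of joint key_middle below 0.0045 m) or (horizontal distance between glass and plate_left below 0.06 m and value of joint key_left above 0.003 m and horizontal distance between cup and plate_right below 0.06 m and value of joint key_right below 0.0045 m) or (horizontal distance between glass and plate_middle below 0.06 m and value of joint key_middle above 0.003 m and horizontal distance between cup and plate_left below 0.06 m and value of joint key_left below 0.0045 m) or (horizontal distance between glass and plate_middle below 0.06 m and value of joint key_middle above 0.003 m and horizontal distance between cup and plate_right below 0.06 m and value of joint key_right below 0.0045 m) or (horizontal distance between glass and plate_right below 0.06 m and value of joint key_right above 0.003 m and horizontal distance between cup and plate_left below 0.06 m and value of joint key_left below 0.0045 m) or (horizontal distance between glass and plate_right below 0.06 m and value of joint key_right above 0.003 m and horizontal distance between cup and plate_middle below 0.06 m and value of joint key_middle below 0.0045 m)) or ((horizontal distance between glass and plate_left below 0.06 m and value of joint key_left above 0.003 m and horizontal distance between mug and plate_middle below 0.06 m and value of joint key_middle below 0.0045 m) or (horizontal distance between glass and plate_left below 0.06 m and value of joint key_left above 0.003 m and horizontal distance between mug and plate_right below 0.06 m and value of joint key_right below 0.0045 m) or (horizontal distance between glass and plate_middle below 0.06 m and value of joint key_middle above 0.003 m and horizontal distance between mug and plate_left below 0.06 m and value of joint key_left below 0.0045 m) or (horizontal distance between glass and plate_middle below 0.06 m and value of joint key_middle above 0.003 m and horizontal distance between mug and plate_right below 0.06 m and value of joint key_right below 0.0045 m) or (horizontal distance between glass and plate_right below 0.06 m and value of joint key_right above 0.003 m and horizontal distance between mug and plate_left below 0.06 m and value of joint key_left below 0.0045 m) or (horizontal distance between glass and plate_right below 0.06 m and value of joint key_right above 0.003 m and horizontal distance between mug and plate_middle below 0.06 m and value of joint key_middle below 0.0045 m))).
It fails at once if a warmer or its key is pushed with more than 20 N (contact force between any of the fingers, the arm and warmer_left above 20 N or contact force between any of the fingers, the arm and warmer_middle above 20 N or contact force between any of the fingers, the arm and warmer_right above 20 N).
It fails at once if a drink is shifted or lifted by more than 15 mm or tipped (distance of any of mug, cup, glass from where it was at the start of the episode above 0.015 m or angle between any of mug, cup, glass's own z axis and vertical above 0.2 rad).
It fails at once if the lemon, the carton or the sugar bowl is moved by more than 30 mm (distance of any of lemon, tea_packet, sugar_bowl from where it was at the start of the episode above 0.03 m).
It also fails if it takes over 58 s, if anything falls off the work surface, if the arm or the gripper's body presses on something with over 40 N, if the wrist force passes 120 N, or if a joint passes its speed limit or range.

## Working session

There is one attempt and no reset: what is moved stays moved. The work goes in short steps, Python scripts to look and compute and a tool call to move; the robot and the scene stay as the last step left them, time stands still between calls to the robot, and variables do not carry over. Pictures are saved under pics/ and viewed, about 8 in all and at most 12, crops included, and the job is handed in when it is done.

Besides the shell and the picture viewer there is one more tool, called after "Request:" by a JSON object that holds its "api" and its "payload", one argument or row to a line. step_arm: Moves the arm, as the interface text tells. Its arguments: {"type":"object","properties":{"steps":{"type":"array"},"claw":{"type":"number"}},"required":["steps"]}

```bash
mkdir -p pics
cat > h.py <<'E'
from bench import ctrl
import numpy as np, cv2
def grab(n):
    c=ctrl.calibration(n); im,d=ctrl.read_camera(n); return c,im,d
def pts(c,d):
    h,w=d.shape; f=h/2/np.tan(np.radians(c['vfov'])/2)
    u,v=np.meshgrid(np.arange(w),np.arange(h))
    P=np.stack([(u-c['cx'])/f*d,-(v-c['cy'])/f*d,-d],-1)
    T=np.array(c['pose']); return P@T[:3,:3].T+T[:3,3]
E
python3 - <<'E'
from h import *
for n in ["scene","side","wrist"]:
    c,im,d=grab(n); np.savez(f'{n}.npz',im=im,d=d,pose=c['pose'],cx=c['cx'],cy=c['cy'],vfov=c['vfov'])
    cv2.imwrite(f'pics/{n}0.png',im[:,:,::-1]); print(n,{k:(v if k!='pose' else np.round(v,3).tolist()) for k,v in c.items()})
print(ctrl.get_state())
E
```

```text
scene {'vfov': 50.89647547116484, 'cx': 316.70452732914674, 'cy': 204.94313365377204, 'pose': [[0.459, 0.499, -0.735, -0.726], [-0.888, 0.252, -0.384, -0.75], [-0.007, 0.83, 0.558, 1.07], [0.0, 0.0, 0.0, 1.0]]}
side {'vfov': 46.92341752470873, 'cx': 321.15375221574794, 'cy': 198.64243310997753, 'pose': [[-0.003, 0.826, -0.563, -0.277], [-1.0, -0.006, -0.004, -0.056], [-0.006, 0.563, 0.826, 1.321], [0.0, 0.0, 0.0, 1.0]]}
wrist {'vfov': 70.1583799967479, 'cx': 316.6249580234161, 'cy': 199.16022034461008, 'pose': [[1.0, -0.0, 0.001, 0.55], [-0.0, 0.957, 0.291, 0.073], [-0.001, -0.291, 0.957, 0.373], [0.0, 0.0, 0.0, 1.0]]}
{'time_s': 0.15, 'joints': array([-1.23362205e+01,  2.18326861e+01,  7.43728384e+01, -8.14615727e-04,
        8.38572878e+01, -1.23343007e+01]), 'joint_velocities': array([ 0.00583434, -0.10174175, -0.07577366,  0.04757689, -0.08969407,
       -0.06835244]), 'tau': array([ 1.94521621e-03, -4.48624384e+01, -2.31344014e+01, -1.86937300e-04,
        3.77541786e-03, -1.65174959e-05]), 'eef_pos': array([5.49962950e-01, 3.34317903e-07, 4.04259641e-01]), 'tool_rot': array([[ 3.20963820e-05,  9.99999423e-01, -1.07398929e-03],
       [ 9.99999975e-01, -3.18596831e-05,  2.20408649e-04],
       [ 2.20374305e-04, -1.07399634e-03, -9.99999399e-01]]), 'wrist_force': array([ 0.0780388 , -0.40965209,  0.21538936]), 'ft_torque': array([ 0.04529283,  0.00899436, -0.00146479]), 'grip_width': 1.0038414978519228}
```

View pics/scene0.png

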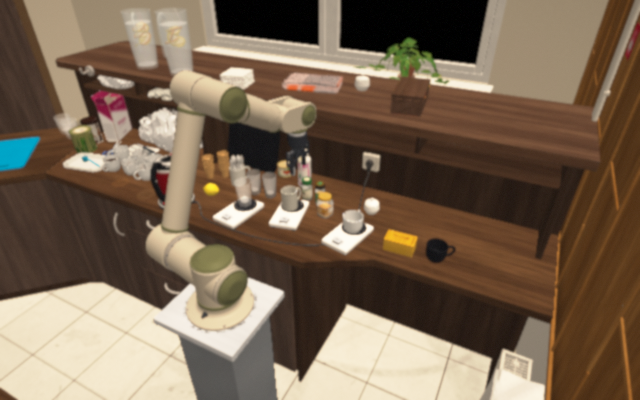

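View pics/wrist0.png

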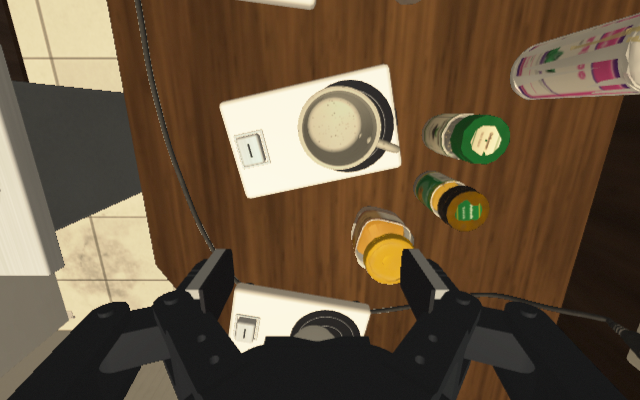

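The scene view shows a glass at about (245,195) on the left warmer, a grey vessel at (290,198) on the middle one and a whitish vessel at (352,220) on the right one. The black look-alike is at (437,250). The wrist view shows the middle warmer's key at (252,149) and the right one's at (245,328).

Run:
```python
import cv2,numpy as np
s=cv2.imread('pics/side0.png'); c=cv2.imread('pics/scene0.png')[160:260,200:400]
cv2.imwrite('pics/a.png',np.vstack([cv2.resize(s[:, :],(640,400)),cv2.resize(c,(640,200)) ])) if 0 else None
cv2.imwrite('pics/crop_scene.png',cv2.resize(c,(800,400),interpolation=cv2.INTER_CUBIC))
```

```text
(no output)
```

View pics/side0.png

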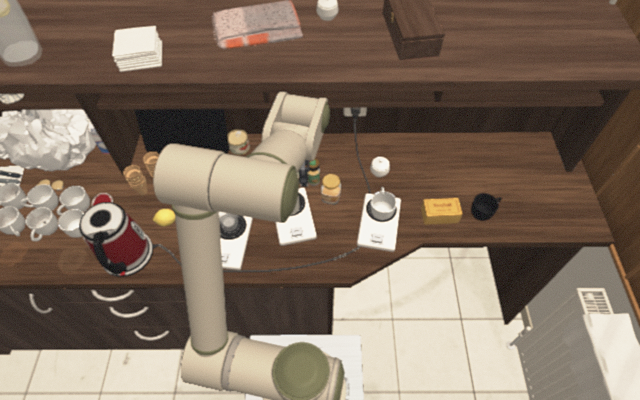

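View pics/crop_scene.png

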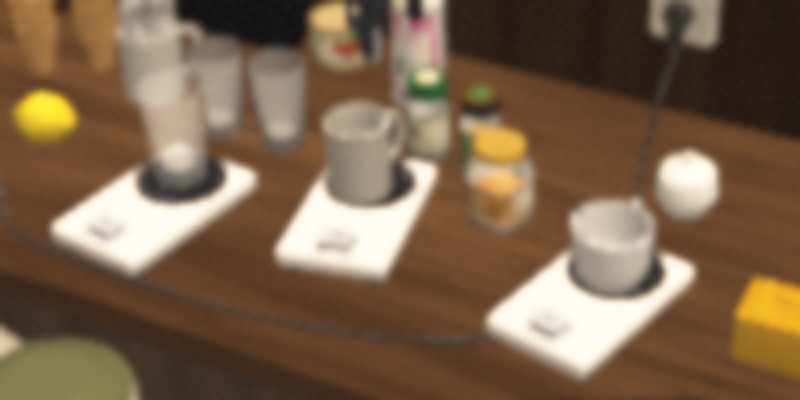

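The middle vessel is the tall beige-grey mug, the right one is the low white cup, and the left one is the clear glass. The order is therefore middle, right, left. Next I measure the keys.

```bash
cat >> h.py <<'E'
def warmers(c,im,d,show=True):
    P=pts(c,d); h=cv2.cvtColor(im,cv2.COLOR_RGB2HSV)
    out=[]
    m=((abs(P[...,2]-.030)<.008)&(h[...,1]<60)&(h[...,2]>170)&(d>0)).astype(np.uint8)
    n,l,s,ce=cv2.connectedComponentsWithStats(m)
    for i in range(1,n):
        if s[i,4]<250: continue
        q=P[l==i]; xy=(q[:,:2]*1000).astype(np.float32)
        r=cv2.minAreaRect(xy); print('box',s[i,:4],'c',np.round(r[0]),'size',np.round(r[1]),'ang',round(r[2],1),'z',np.round(np.median(q[:,2]),4))
    k=((P[...,2]>.0385)&(P[...,2]<.047)&(h[...,1]<70)&(d>0)).astype(np.uint8)
    n,l,s,ce=cv2.connectedComponentsWithStats(k)
    for i in range(1,n):
        if s[i,4]<20: continue
        q=P[l==i]; r=cv2.minAreaRect((q[:,:2]*1000).astype(np.float32))
        print('key',s[i],'c',np.round(r[0],1),'size',np.round(r[1],1),'ang',round(r[2],1),'z',np.round(np.median(q[:,2]),4))
E
python3 - <<'E'
from h import *
for n in ["scene","side","wrist"]:
    z=np.load(n+'.npz'); print(n); warmers(z,z['im'],z['d'])
E
```

```text
scene
box [213 201  51  26] c [454. 255.] size [126. 200.] ang 83.1 z 0.0323
box [269 200  40  29] c [542.  48.] size [203. 120.] ang 12.2 z 0.0327
box [322 223  51  31] c [ 520. -238.] size [122. 206.] ang 79.0 z 0.0323
key [243 159  26   9  41] c [830.4 411.6] size [161.7  24.1] ang 87.7 z 0.0431
key [110 162  10   6  20] c [ 491.9 1058.7] size [17.5 58. ] ang 80.5 z 0.0413
key [138 172  12   4  20] c [483.1 847.4] size [25.3 54.4] ang 40.2 z 0.0424
key [265 189  11   4  20] c [632.5 202.2] size [27.5 46.3] ang 35.0 z 0.042
key [239 201  14   9  21] c [493.8 234.6] size [45.3 59.5] ang 53.5 z 0.0403
key [364 204  15   6  32] c [ 719.2 -259.9] size [30.4 61.2] ang 20.6 z 0.0422
key [222 213   8   7  33] c [377.3 261.7] size [38.1 30. ] ang 36.6 z 0.0445
key [279 216  10   7  32] c [472.4  31. ] size [33.1 34.3] ang 86.4 z 0.0442
key [332 236  10   7  31] c [ 449.5 -222.5] size [35.1 26.8] ang 76.4 z 0.0437
key [433 242  13   8  29] c [ 593.2 -587.9] size [50.  16.2] ang 82.3 z 0.0434
key [427 252  19   7  32] c [ 528.6 -590.9] size [21.6 65.5] ang 15.5 z 0.0434
side
box [276 188  40
[... 1667 characters left out ...]
428
wrist
box [220  65 181 133] c [545.  48.] size [198. 118.] ang 12.4 z 0.0296
box [229 289 141  64] c [ 520. -233.] size [108. 196.] ang 78.9 z 0.0296
key [529  37  32  53 226] c [787.3 124.6] size [51.  14.9] ang 76.8 z 0.0431
key [ 307   97   55   56 2079] c [569.4  59.8] size [59.7 60.2] ang 88.9 z 0.0406
key [236 134  29  33 656] c [472.7  31.4] size [26.3 33.9] ang 12.0 z 0.0425
key [436 176  12   3  20] c [697.6   0.8] size [11.7  1.1] ang 6.3 z 0.0439
key [522 300  18   6  47] c [ 841.1 -174.3] size [16.4  4.8] ang 3.3 z 0.0438
key [235 321  20  23 376] c [ 447.2 -224.9] size [34.2 26. ] ang 77.9 z 0.0424
key [298 327  30   6  41] c [ 544.2 -217.3] size [40.6  9.1] ang 2.4 z 0.0436
```

Run:
```python
from h import *
K={'mid':((472,31),12.2),'right':((446.5,-225),-11.2),'left':((379.5,263),-6.9)}
for n in ["scene","side","wrist"]:
    z=np.load(n+'.npz'); P=pts(z,z['d'])*1000; im=z['im']
    for k,(c,a) in K.items():
        a=np.radians(a); u=np.array([np.cos(a),np.sin(a)]); q=P[...,:2]-np.array(c)
        s=q@u; t=q@np.array([-u[1],u[0]])
        m=(s>25)&(s<200)&(abs(t)<70)&(P[...,2]>50)&(P[...,2]<155)
        if m.sum()>10: print(n,k,m.sum(),'s min pct',np.percentile(s[m],[1,5,50,99]).round(),'t',np.percentile(t[m],[1,50,99]).round(),'zmax',np.percentile(P[...,2][m],99).round())
```

```text
scene mid 369 s min pct [ 64.  67.  85. 156.] t [-24.   4.  42.] zmax 127.0
scene right 377 s min pct [ 60.  62. 101. 151.] t [-41.  -0.  39.] zmax 104.0
scene left 376 s min pct [ 88.  90. 111. 156.] t [-30.  -8.  40.] zmax 152.0
side mid 39 s min pct [63. 65. 76. 92.] t [-28. -19.  -3.] zmax 109.0
side right 470 s min pct [ 59.  62. 118. 154.] t [-44.  -5.  33.] zmax 103.0
side left 261 s min pct [ 87.  88.  96. 140.] t [-31. -12.  25.] zmax 147.0
wrist mid 3218 s min pct [ 67.  70. 113. 149.] t [-26.  -1.  41.] zmax 122.0
wrist right 316 s min pct [ 73.  76.  95. 122.] t [20. 33. 36.] zmax 73.0
```

Request:
{"api": "step_arm", "payload": {
  "steps": [
    [-1.3,0.5,-1,0,0,0],
    [-1.3,0.5,-1,0,0,0],
    [-1.3,0.5,-1,0,0,0],
    [-1.3,0.5,-1,0,0,0],
    [-1.3,0.5,-1,0,0,0],
    [-1.3,0.5,-1,0,0,0],
    [0,0,-1,0,0,0],
    [0,0,-1,0,0,0],
    [0,0,0,0,0,0],
    [0,0,0,0,0,0]
  ],
  "claw": 1
}}

```text
time_s: 1.15
eef_pos: [0.4701, 0.0304, 0.3194]
tool_rot: [[0.001, 1.0, -0.003], [1.0, -0.001, 0.001], [0.001, -0.003, -1.0]]
wrist_force: [0.3, 0.1, 0.0]
grip_width: -0.002
```

Request:
{"api": "step_arm", "payload": {
  "steps": [
    [0,0,-1.2,0,0,0],
    [0,0,-1.2,0,0,0],
    [0,0,-1.2,0,0,0],
    [0,0,-1.2,0,0,0],
    [0,0,-1.2,0,0,0],
    [0,0,-1.2,0,0,0],
    [0,0,-0.8,0,0,0],
    [0,0,-0.4,0,0,0],
    [0,0,0,0,0,0],
    [0,0,0,0,0,0]
  ]
}}

```text
time_s: 2.15
eef_pos: [0.4752, 0.0284, 0.2353]
tool_rot: [[0.002, 1.0, 0.007], [1.0, -0.002, -0.002], [-0.002, 0.007, -1.0]]
wrist_force: [-0.2, 0.7, 0.3]
grip_width: 0.001
```

Run:
```python
from h import *
c,im,d=grab('wrist'); cv2.imwrite('pics/w1.png',im[:,:,::-1]); print(ctrl.get_state()['eef_pos'])
```

```text
[0.47516333 0.02842732 0.23533491]
```

View pics/w1.png

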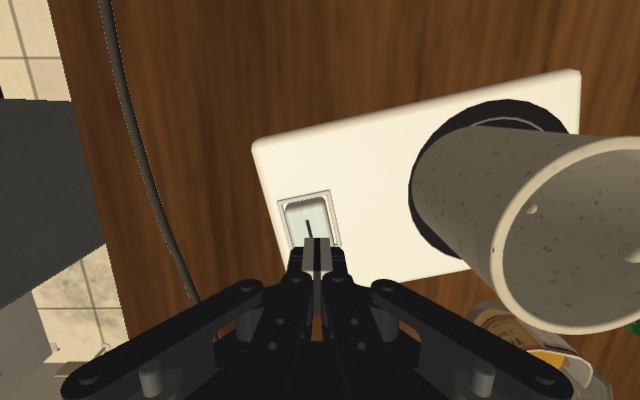

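The shut fingertips are at about (317,245) and the middle key at (308,222), so they are nearly above it, and the mug stands well clear. I correct a small drift and approach slowly.

Request:
{"api": "step_arm", "payload": {
  "steps": [
    [-0.2,0.2,-0.2,0,0.2,0],
    [-0.2,0.1,-0.2,0,0.2,0],
    [0,0,-0.2,0,0,0],
    [0,0,-0.2,0,0,0],
    [0,0,-0.2,0,0,0],
    [0,0,-0.2,0,0,0],
    [0,0,-0.2,0,0,0],
    [0,0,0,0,0,0],
    [0,0,0,0,0,0],
    [0,0,0,0,0,0]
  ]
}}

```text
time_s: 3.2
eef_pos: [0.4709, 0.0317, 0.221]
tool_rot: [[0.002, 1.0, 0.002], [1.0, -0.002, -0.002], [-0.002, 0.002, -1.0]]
wrist_force: [0.5, -1.0, 0.2]
grip_width: 0.003
```

Request:
{"api": "step_arm", "payload": {
  "steps": [
    [0,0,-0.1,0,0,0],
    [0,0,-0.1,0,0,0],
    [0,0,-0.1,0,0,0],
    [0,0,-0.1,0,0,0],
    [0,0,-0.1,0,0,0],
    [0,0,-0.1,0,0,0],
    [0,0,-0.1,0,0,0],
    [0,0,-0.1,0,0,0],
    [0,0,0,0,0,0],
    [0,0,0,0,0,0]
  ]
}}

```text
time_s: 4.2
eef_pos: [0.4709, 0.0317, 0.2129]
tool_rot: [[0.002, 1.0, 0.003], [1.0, -0.002, -0.002], [-0.002, 0.003, -1.0]]
wrist_force: [-0.6, -0.2, 1.5]
grip_width: -0.004
```

Request:
{"api": "step_arm", "payload": {
  "steps": [
    [0,0,-0.1,0,0,0],
    [0,0,-0.1,0,0,0],
    [0,0,-0.1,0,0,0],
    [0,0,0,0,0,0],
    [0,0,0,0,0,0],
    [0,0,0,0,0,0],
    [0,0,0,0,0,0],
    [0,0,0,0,0,0],
    [0,0,0,0,0,0],
    [0,0,0,0,0,0]
  ]
}}

```text
time_s: 5.2
eef_pos: [0.4709, 0.0317, 0.2097]
tool_rot: [[0.002, 1.0, 0.003], [1.0, -0.002, -0.002], [-0.002, 0.003, -1.0]]
wrist_force: [-1.1, 0.1, 1.6]
grip_width: 0.0
```

Request:
{"api": "step_arm", "payload": {
  "steps": [
    [0,0,-0.1,0,0,0],
    [0,0,0,0,0,0],
    [0,0,-0.1,0,0,0],
    [0,0,0,0,0,0],
    [0,0,0,0,0,0],
    [0,0,0,0,0,0],
    [0,0,0,0,0,0],
    [0,0,0,0,0,0],
    [0,0,0,0,0,0],
    [0,0,0,0,0,0]
  ]
}}

```text
time_s: 6.2
eef_pos: [0.4708, 0.0318, 0.2084]
tool_rot: [[0.002, 1.0, 0.004], [1.0, -0.002, -0.002], [-0.002, 0.004, -1.0]]
wrist_force: [-1.6, 0.7, 4.4]
grip_width: 0.006
```

Request:
{"api": "step_arm", "payload": {
  "steps": [
    [0,0,-0.1,0,0,0],
    [0,0,0,0,0,0],
    [0,0,0,0,0,0],
    [0,0,0.3,0,0,0],
    [0,0,0.5,0,0,0],
    [0,0,1,0,0,0],
    [0,0,2,0,0,0],
    [0,0,3,0,0,0],
    [0,0,3,0,0,0],
    [0,0,0,0,0,0]
  ]
}}

```text
time_s: 7.2
eef_pos: [0.4705, 0.0318, 0.3108]
tool_rot: [[0.002, 1.0, 0.003], [1.0, -0.002, -0.002], [-0.002, 0.003, -1.0]]
wrist_force: [1.2, 0.4, -0.8]
grip_width: -0.002
```

Request:
{"api": "step_arm", "payload": {
  "steps": [
    [0,0,1,0,0,0],
    [0,-2.6,0,0,0,0],
    [0,-2.6,0,0,0,0],
    [0,-2.6,0,0,0,0],
    [0,-2.6,0,0,0,0],
    [0,-2.6,0,0,0,0],
    [0,0,0,0,0,0],
    [0,0,0,0,0,0],
    [0,0,0,0,0,0],
    [0,0,0,0,0,0]
  ]
}}

```text
time_s: 8.2
eef_pos: [0.4685, -0.1008, 0.3214]
tool_rot: [[-0.001, 1.0, 0.002], [1.0, 0.001, -0.001], [-0.001, 0.002, -1.0]]
wrist_force: [-0.1, 0.2, 0.2]
grip_width: 0.004
```

Run:
```python
from h import *
for n in ['wrist','side']:
    c,im,d=grab(n); P=pts(c,d)*1000
    if n=='wrist': cv2.imwrite('pics/w2.png',im[:,:,::-1])
    for k,(x,y) in {'mid':(472,31),'right':(446.5,-225),'left':(379.5,263)}.items():
        m=(np.hypot(P[...,0]-x,P[...,1]-y)<9)&(P[...,2]<60)
        if m.sum(): print(n,k,m.sum(),np.percentile(P[...,2][m],[10,50,90]).round(1))
```

```text
wrist mid 456 [34.8 35.8 37. ]
side mid 20 [34.3 37.6 39.3]
side right 33 [-858.1   41.6   44.5]
```

The middle key now lies at 35.8 mm, and fully down is 36 mm, so it is pressed. Next is the right key.

Request:
{"api": "step_arm", "payload": {
  "steps": [
    [-0.5,-2.5,0,0,0,0],
    [-0.5,-2.5,0,0,0,0],
    [-0.5,-2.5,0,0,0,0],
    [-0.5,-2.5,-0.8,0,0,0],
    [-0.1,-2.4,-0.8,0,0,0],
    [0,0,-1,0,0,0],
    [0,0,-1,0,0,0],
    [0,0,-1,0,0,0],
    [0,0,0,0,0,0],
    [0,0,0,0,0,0]
  ]
}}

```text
time_s: 9.3
eef_pos: [0.4475, -0.2231, 0.2734]
tool_rot: [[-0.01, 1.0, 0.003], [1.0, 0.01, -0.0], [-0.0, 0.003, -1.0]]
wrist_force: [-0.7, -0.1, 0.6]
grip_width: -0.003
```

Request:
{"api": "step_arm", "payload": {
  "steps": [
    [0,-0.2,-0.8,0,0,0],
    [0,0,-0.8,0,0,0],
    [0,0,-0.8,0,0,0],
    [0,0,-0.8,0,0,0],
    [0,0,-0.8,0,0,0],
    [0,0,-0.6,0,0,0],
    [0,0,-0.3,0,0,0],
    [0,0,-0.2,0,0,0],
    [0,0,0,0,0,0],
    [0,0,0,0,0,0]
  ]
}}

```text
time_s: 10.3
eef_pos: [0.4478, -0.2244, 0.2183]
tool_rot: [[-0.012, 1.0, 0.003], [1.0, 0.012, -0.001], [-0.001, 0.003, -1.0]]
wrist_force: [0.1, 0.2, -1.2]
grip_width: -0.003
```

Run:
```python
from h import *
c,im,d=grab('side'); cv2.imwrite('pics/s2.png',cv2.resize(im[170:270,310:470,::-1],(800,500),interpolation=cv2.INTER_CUBIC)); print(ctrl.get_state()['eef_pos'])
```

```text
[ 0.44776575 -0.22445579  0.21840669]
```

View pics/s2.png

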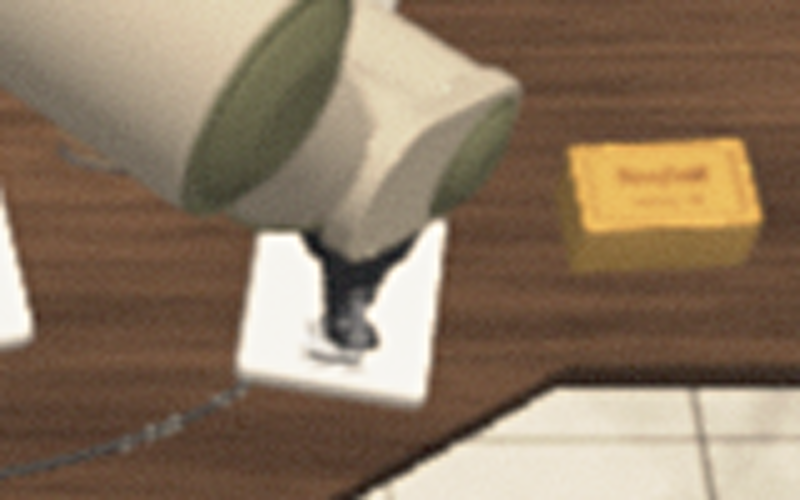

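Run:
```python
from h import *
c=ctrl.calibration('side'); T=np.linalg.inv(c['pose']); f=200/np.tan(np.radians(c['vfov'])/2)
for p in [(.4483,-.2245,.0455),(.4483,-.2245,.09),(.447,-.225,.043),(.4403,-.208,.043),(.4537,-.242,.043)]:
    q=T[:3,:3]@p+T[:3,3]; u=c['cx']+f*q[0]/-q[2]; v=c['cy']-f*q[1]/-q[2]; print(p,u.round(1),v.round(1),'zoom',((u-310)*5).round(),((v-170)*5).round())
```

```text
(0.4483, -0.2245, 0.0455) 376.3 235.8 zoom 331.0 329.0
(0.4483, -0.2245, 0.09) 377.6 228.6 zoom 338.0 293.0
(0.447, -0.225, 0.043) 376.4 236.5 zoom 332.0 333.0
(0.4403, -0.208, 0.043) 371.2 238.4 zoom 306.0 342.0
(0.4537, -0.242, 0.043) 381.6 234.7 zoom 358.0 323.0
```

Run:
```python
from h import *
c,im,d=grab('side'); P=pts(c,d)*1000; g=im.mean(-1)
for lo,hi in [(38,46),(46,56),(56,66),(66,80),(80,95)]:
    m=(abs(P[...,0]-447)<50)&(abs(P[...,1]+225)<50)&(P[...,2]>lo)&(P[...,2]<hi)
    v,u=np.nonzero(m); print(lo,m.sum(), P[m][:,:2].mean(0).round(1),np.percentile(P[m][:,1],[5,95]).round(1),'u',u.min(),u.max(),'v',v.min(),v.max(),g[m].mean().round()) if m.any() else 0
print(im[228:246,366:392].mean(-1).astype(int)); print(P[228:246:2,366:392:2,2].astype(int))
```

```text
38 32 [ 440.7 -221.5] [-238.5 -210.8] u 366 388 v 228 243 196.0
46 10 [ 440.3 -217.2] [-220.8 -212.7] u 372 376 v 233 239 181.0
56 3 [ 447.6 -217.1] [-218.6 -216.2] u 374 375 v 232 236 137.0
66 3 [ 440.8 -218.4] [-220.1 -217.1] u 375 376 v 233 234 66.0
80 3 [ 435.5 -217.4] [-220.5 -215.6] u 375 377 v 231 233 82.0
[[242 243 243 243 243 244 247 243 167  71  41  36  42  43  71  89  83  66
   81 170 241 247 246 243 243 244]
 [243 243 243 243 243 244 247 243 166  74  34  37  40  45  72  90  82  65
  104 205 248 247 244 243 243 243]
 [243 243 243 243 243 244 246 242 172  77  32  42  47  55  92 111 110 106
  147 230 247 245 244 243 244 243]
 [242 243 243 243 243 244 247 247 190  93  38  49  55  66 100 124 137 175
  224 246 246 244 244 243 243 244]
 [243 243 243 243 244 244 247 244 180  85  41  47  61  72  98 120 152 218
  249 248 245 244 243 243 244 244]
 [243 243 243 243 241 238 239 227 147  74  46  67  86  87 100 121 143 213
  250 247 245 244 243 243 243 243]
 [243 243 243 244 240 225 218 210 142  77  65  99 128 118 107 120 127 162
  214 242 246 244 244 243 243 243]
 [243 243 243 244 240 
[... 1090 characters left out ...]
233 238 239 243 243 243 243 242 241 242 242 243 244
  244 244 244 243 244 244 244 244]]
[[1320   31   29   24  116  121  157  158  155  159   25   38   31]
 [  26   32   29   26   28  111  144  154  149  155   29   30   35]
 [  27   27   30   32   60   97  105  148  148   29   31   31   30]
 [  34   27   31   34   57  107  132  141  145  133   28   28   32]
 [  30   28   32   38   51  105  137  135  136  138   28   29   22]
 [  23   30   28   39   50   54  137  138  140  135  138   31   26]
 [  30   32   29   40   40   42   45   43   37   31   26   32   29]
 [  32   28   33   33   29   33   34   32   28   34   29   30 1320]
 [  26   32   34   28   34   32   29   36   35   32   33   34   36]]
```

The thing seen at (355,345) is a gripper knuckle at z≈135 mm, by depth. The finger edge near y≈-217 mm fits the computed pose. Pressing now.

Request:
{"api": "step_arm", "payload": {
  "steps": [
    [0,0,-0.1,0,0,0],
    [0,0,-0.1,0,0,0],
    [0,0,-0.1,0,0,0],
    [0,0,-0.1,0,0,0],
    [0,0,-0.1,0,0,0],
    [0,0,-0.1,0,0,0],
    [0,0,-0.1,0,0,0],
    [0,0,-0.1,0,0,0],
    [0,0,0,0,0,0],
    [0,0,0,0,0,0]
  ]
}}

```text
time_s: 11.4
eef_pos: [0.4478, -0.2244, 0.2108]
tool_rot: [[-0.012, 1.0, 0.005], [1.0, 0.012, -0.002], [-0.002, 0.005, -1.0]]
wrist_force: [0.3, -0.1, 2.8]
grip_width: 0.001
```

Request:
{"api": "step_arm", "payload": {
  "steps": [
    [0,0,-0.1,0,0,0],
    [0,0,0,0,0,0],
    [0,0,-0.1,0,0,0],
    [0,0,0,0,0,0],
    [0,0,-0.1,0,0,0],
    [0,0,0,0,0,0],
    [0,0,0,0,0,0],
    [0,0,0,0,0,0],
    [0,0,0,0,0,0],
    [0,0,0,0,0,0]
  ]
}}

```text
time_s: 12.4
eef_pos: [0.4477, -0.2243, 0.2085]
tool_rot: [[-0.012, 1.0, 0.005], [1.0, 0.012, -0.003], [-0.003, 0.005, -1.0]]
wrist_force: [-1.1, 0.2, 3.7]
grip_width: -0.004
```

Same behaviour as on the first key. I press about 1 mm more, then lift and move back so the wrist camera sees the key.

Request:
{"api": "step_arm", "payload": {
  "steps": [
    [0,0,-0.1,0,0,0],
    [0,0,0,0,0,0],
    [0,0,0,0,0,0],
    [0,0,0.3,0,0,0],
    [0,0,0.5,0,0,0],
    [0,0,1,0,0,0],
    [0,0,2,0,0,0],
    [0,0,3,0,0,0],
    [0,0,3,0,0,0],
    [0,0,2,0,0,0]
  ]
}}

```text
time_s: 13.4
eef_pos: [0.4471, -0.2239, 0.3295]
tool_rot: [[-0.012, 1.0, 0.001], [1.0, 0.012, 0.001], [0.001, 0.001, -1.0]]
wrist_force: [-0.2, 0.7, -1.0]
grip_width: 0.002
```

Request:
{"api": "step_arm", "payload": {
  "steps": [
    [0,2.5,2,0,0,0],
    [0,2.5,2,0,0,0],
    [0,2.5,1,0,0,0],
    [0,2.5,0,0,0,0],
    [0,2.5,0,0,0,0],
    [0,0,0,0,0,0],
    [0,0,0,0,0,0],
    [0,0,0,0,0,0],
    [0,0,0,0,0,0],
    [0,0,0,0,0,0]
  ]
}}

```text
time_s: 14.4
eef_pos: [0.4453, -0.0961, 0.3895]
tool_rot: [[-0.009, 1.0, 0.011], [1.0, 0.009, -0.006], [-0.006, 0.011, -1.0]]
wrist_force: [0.3, 0.2, 0.1]
grip_width: -0.001
```

```bash
cat > chk.py <<'E'
from h import *
import sys
for n in ['wrist','side','scene']:
    c,im,d=grab(n); P=pts(c,d)*1000
    cv2.imwrite(f'pics/{n}{sys.argv[1]}.png',im[:,:,::-1])
    for k,(x,y) in {'mid':(472,31),'right':(447,-225),'left':(379.5,263)}.items():
        m=(np.hypot(P[...,0]-x,P[...,1]-y)<9)&(abs(P[...,2]-40)<20)
        if m.sum(): print(n,k,m.sum(),np.percentile(P[...,2][m],[10,50,90]).round(1))
E
python3 chk.py 3
```

```text
wrist mid 267 [34.8 35.8 36.9]
side right 25 [33.7 37.9 40.7]
scene mid 12 [32.8 38.  39.7]
scene right 9 [35.6 39.5 41.9]
scene left 10 [33.4 43.5 48.8]
```

The middle key reads 35.8 mm. The right one reads 37.9 mm from the side camera, about what the middle one read there after its press (37.6). I move to a pose where the wrist camera sees the right key clearly.

Request:
{"api": "step_arm", "payload": {
  "steps": [
    [1.3,2,0.2,0,0.3,0],
    [1.3,2,0.2,0,0.3,0],
    [1.3,2,0,0,0,0],
    [1.3,2,0,0,0,0],
    [1.3,2,0,0,0,0],
    [1.3,2,0,0,0,0],
    [1.3,0,0,0,0,0],
    [0,0,0,0,0,0],
    [0,0,0,0,0,0],
    [0,0,0,0,0,0]
  ]
}}

```text
time_s: 15.55
eef_pos: [0.5392, 0.0274, 0.3923]
tool_rot: [[-0.005, 1.0, -0.003], [1.0, 0.005, -0.005], [-0.005, -0.003, -1.0]]
wrist_force: [-0.0, -0.8, -0.5]
grip_width: -0.001
```

```bash
python3 chk.py 4
```

```text
wrist mid 183 [34.8 35.9 36.7]
side mid 24 [32.6 35.4 40.1]
side right 22 [32.7 37.  39.4]
side left 27 [38.1 43.4 47.7]
scene mid 12 [35.9 38.9 41.4]
scene right 11 [35.8 37.9 41.5]
scene left 12 [37.7 45.3 47.7]
```

Right now reads about 37 to 38 mm, like the pressed middle key, while the unpressed left one reads 43 to 45 mm. Next I move so the wrist camera sees the left key.

Request:
{"api": "step_arm", "payload": {
  "steps": [
    [-1,4,0,0,0,0],
    [-1,4,0,0,0,0],
    [-1,4,0,0,0,0],
    [-1,4,0,0,0,0],
    [-1,4,0,0,0,0],
    [-1,4,0,0,0,0],
    [-1,4,0,0,0,0],
    [-1,4,0,0,0,0],
    [0,0,0,0,0,0],
    [0,0,0,0,0,0]
  ]
}}

```text
time_s: 16.7
eef_pos: [0.4529, 0.3553, 0.3938]
tool_rot: [[0.003, 1.0, 0.001], [1.0, -0.003, -0.005], [-0.005, 0.001, -1.0]]
wrist_force: [-0.1, -0.1, 0.1]
grip_width: -0.007
```

```bash
python3 chk.py 5
python3 - <<'E'
from h import *
c,im,d=grab('wrist'); warmers(c,im,d)
E
```

```text
wrist left 151 [41.7 42.8 43.6]
side mid 19 [30.8 36.2 40.9]
side right 20 [32.4 36.5 38.6]
side left 28 [39.2 42.8 45. ]
scene mid 10 [33.2 40.4 43.4]
scene right 15 [35.2 38.6 41.4]
scene left 13 [33.5 46.  49.1]
box [241 200 160  86] c [456. 254.] size [117. 198.] ang 83.4 z 0.0296
key [255  23  58  14  80] c [422.7 502.8] size [57.3  6.1] ang 8.5 z 0.043
key [487  88  29  62 264] c [651.3 417.7] size [63.9 21.2] ang 89.0 z 0.0428
key [534  99  10   4  25] c [689.3 437. ] size [2.6 5.6] ang 67.9 z 0.0428
key [528 142   7   6  22] c [692.6 390.2] size [5.4 7.6] ang 76.1 z 0.0427
key [610 166  30  66 523] c [826.1 325.6] size [78.  15.7] ang 82.1 z 0.0423
key [449 206  13  17  58] c [616.8 310.4] size [22.4  3.3] ang 55.8 z 0.0437
key [480 230  12  11  31] c [659.5 282.2] size [15.5  3.5] ang 48.8 z 0.0446
key [249 237  22  27 514] c [382.1 261.3] size [33.8 26.2] ang 82.3 z 0.0425
key [338 238  27   9  67] c [495.3 274.7] size [32.6  6. ] ang 15.8 z 0.0425
key [447 262  25  21 118] c [632.1 232.2] size [35.7  8.2] ang 43.5 z 0.043
key [548 322  30  31 228] c [788.5 130.4] size [49.4 15.9] ang 61.8 z 0.043
```

View pics/wrist5.png

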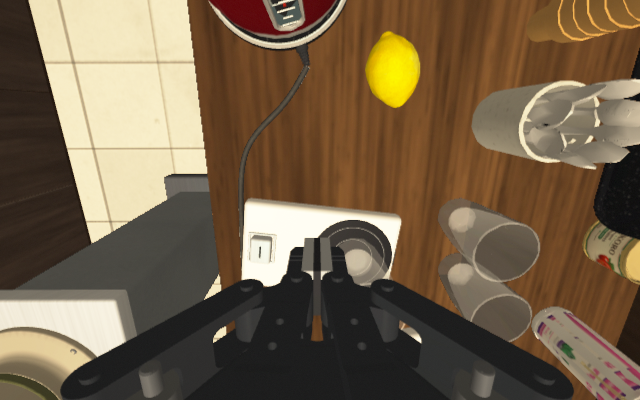

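The left key is up at (260,248) in the wrist view, measured at (382, 261) mm with z 42.5 mm and the right size (34 x 26 mm). The glass stands on the plate near (355,260).

Request:
{"api": "step_arm", "payload": {
  "steps": [
    [-1.4,-1.9,0,0,0,0],
    [-1.4,-1.9,0,0,0,0],
    [-1.4,-1.9,0,0,0,0],
    [-1.4,-1.9,-1,0,0,0],
    [-1.4,-1.8,-1.5,0,0,0],
    [0,0,-2,0,0,0],
    [0,0,-2,0,0,0],
    [0,0,-2,0,0,0],
    [0,0,-2,0,0,0],
    [0,0,0,0,0,0]
  ]
}}

```text
time_s: 17.9
eef_pos: [0.3832, 0.2472, 0.2876]
tool_rot: [[0.023, 1.0, 0.006], [1.0, -0.023, -0.004], [-0.004, 0.007, -1.0]]
wrist_force: [-0.2, -0.8, 0.3]
grip_width: 0.001
```

Request:
{"api": "step_arm", "payload": {
  "steps": [
    [-0.1,0.5,-1,0,0.2,0],
    [-0.1,0.5,-1,0,0.2,0],
    [0,0.4,-1,0,0,0],
    [0,0,-1,0,0,0],
    [0,0,-0.8,0,0,0],
    [0,0,-0.6,0,0,0],
    [0,0,-0.5,0,0,0],
    [0,0,-0.3,0,0,0],
    [0,0,0,0,0,0],
    [0,0,0,0,0,0]
  ]
}}

```text
time_s: 18.9
eef_pos: [0.3821, 0.2618, 0.2228]
tool_rot: [[0.024, 1.0, 0.003], [1.0, -0.024, -0.003], [-0.003, 0.003, -1.0]]
wrist_force: [1.0, 0.2, -0.3]
grip_width: -0.0
```

Aligned, with the tip about 7 mm above the key.

Request:
{"api": "step_arm", "payload": {
  "steps": [
    [0,0,-0.15,0,0,0],
    [0,0,-0.15,0,0,0],
    [0,0,-0.15,0,0,0],
    [0,0,-0.15,0,0,0],
    [0,0,-0.1,0,0,0],
    [0,0,-0.1,0,0,0],
    [0,0,-0.1,0,0,0],
    [0,0,-0.1,0,0,0],
    [0,0,-0.1,0,0,0],
    [0,0,0,0,0,0]
  ]
}}

```text
time_s: 19.9
eef_pos: [0.3822, 0.2618, 0.2121]
tool_rot: [[0.024, 1.0, 0.005], [1.0, -0.024, -0.002], [-0.002, 0.005, -1.0]]
wrist_force: [-0.6, 0.4, 1.9]
grip_width: 0.003
```

Request:
{"api": "step_arm", "payload": {
  "steps": [
    [0,0,-0.1,0,0,0],
    [0,0,0,0,0,0],
    [0,0,-0.1,0,0,0],
    [0,0,0,0,0,0],
    [0,0,0,0,0,0],
    [0,0,0,0,0,0],
    [0,0,0,0,0,0],
    [0,0,0,0,0,0],
    [0,0,0,0,0,0],
    [0,0,0,0,0,0]
  ]
}}

```text
time_s: 20.9
eef_pos: [0.3822, 0.2618, 0.21]
tool_rot: [[0.024, 1.0, 0.005], [1.0, -0.024, -0.002], [-0.002, 0.005, -1.0]]
wrist_force: [-0.5, 0.0, 2.2]
grip_width: -0.002
```

Request:
{"api": "step_arm", "payload": {
  "steps": [
    [0,0,-0.1,0,0,0],
    [0,0,0,0,0,0],
    [0,0,-0.1,0,0,0],
    [0,0,0,0,0,0],
    [0,0,0,0,0,0],
    [0,0,0,0,0,0],
    [0,0,0,0,0,0],
    [0,0,0,0,0,0],
    [0,0,0,0,0,0],
    [0,0,0,0,0,0]
  ]
}}

```text
time_s: 21.9
eef_pos: [0.3821, 0.2618, 0.2084]
tool_rot: [[0.024, 1.0, 0.006], [1.0, -0.024, -0.002], [-0.002, 0.006, -1.0]]
wrist_force: [-0.5, -1.0, 4.4]
grip_width: 0.001
```

Request:
{"api": "step_arm", "payload": {
  "steps": [
    [0,0,-0.1,0,0,0],
    [0,0,0,0,0,0],
    [0,0,0,0,0,0],
    [0,0,0.3,0,0,0],
    [0,0,0.5,0,0,0],
    [0,0,1,0,0,0],
    [0,0,2,0,0,0],
    [0,0,3,0,0,0],
    [0,0,4,0,0,0],
    [0,0,4,0,0,0]
  ]
}}

```text
time_s: 22.9
eef_pos: [0.381, 0.2613, 0.3585]
tool_rot: [[0.025, 1.0, -0.004], [1.0, -0.025, -0.005], [-0.005, -0.004, -1.0]]
wrist_force: [0.6, 0.5, -0.6]
grip_width: 0.002
```

Request:
{"api": "step_arm", "payload": {
  "steps": [
    [1,2,2,0,0,0],
    [1,2,2,0,0,0],
    [1,2,1,0,0,0],
    [1,2,0,0,0,0],
    [1,2,0,0,0,0],
    [1,0,0,0,0,0],
    [0,0,0,0,0,0],
    [0,0,0,0,0,0],
    [0,0,0,0,0,0],
    [0,0,0,0,0,0]
  ]
}}

```text
time_s: 23.9
eef_pos: [0.4397, 0.3618, 0.4223]
tool_rot: [[0.026, 1.0, 0.009], [1.0, -0.026, 0.0], [0.0, 0.009, -1.0]]
wrist_force: [0.1, 0.8, -0.6]
grip_width: 0.002
```

```bash
python3 chk.py 6
python3 - <<'E'
import cv2,numpy as np
a=cv2.imread('pics/scene0.png')[160:260,200:400];b=cv2.imread('pics/scene6.png')[160:260,200:400]
cv2.imwrite('pics/cmp.png',cv2.resize(np.vstack([a,b]),(600,600),interpolation=cv2.INTER_CUBIC))
E
```

```text
wrist left 120 [35.  35.8 36.8]
side mid 20 [33.4 36.5 42. ]
side right 20 [34.3 37.6 39.5]
side left 26 [33.4 36.1 39.3]
scene mid 11 [34.7 37.6 43.1]
scene right 11 [36.2 40.  41.4]
scene left 11 [33.  40.1 43.1]
```

View pics/cmp.png

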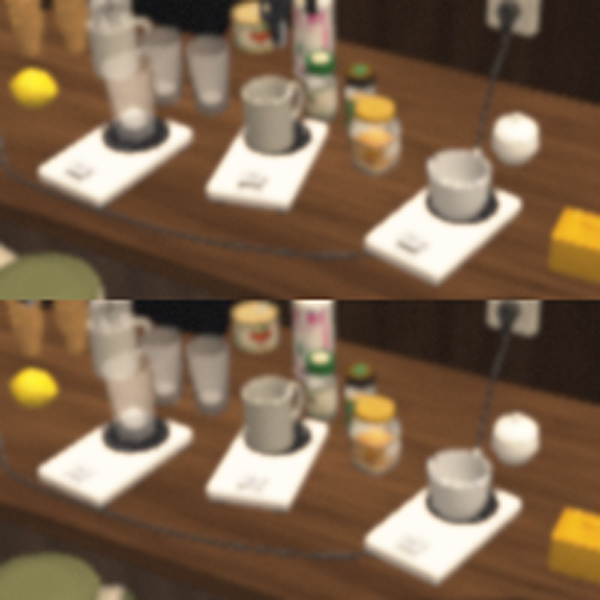

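In the before/after comparison all three drinks and the bystanders stand where they were. All three keys are flattened, their shadows gone. The arm is clear, so I hand in.

```bash
python3 -c "
from bench import ctrl
print(ctrl.hand_in())"
```

```text
the job is handed in; nothing more can be done
None
```

I pressed the three keys with the shut fingertips, in order: grey mug (middle), white cup (right), clear glass (left). I then lifted clear and handed in at about 24 s.

**Force:** wrist force read at most 4.4 N at the end of a move call. The last roughly 1 mm of each press was made within a call that then lifted, so its peak was not read.

**Keys down:**

| Key | Wrist camera, cap height | Side camera, final check |
|---|---|---|
| Middle | 35.8 mm | 36.5 mm |
| Right | not seen (fingers blocked the view) | 37.6 mm |
| Left | 35.8 mm | 36.1 mm |

Fully down is 36 mm and up is 43 mm. The far scene camera read higher and with more noise, 38–40 mm for the three at the end. The right key was therefore confirmed only by the side and scene cameras, plus a force and depth at the stop much like those of the other two.

**Drinks and bystanders:** before and after pictures from the scene camera show no visible movement of the drinks, lemon, carton or sugar bowl.

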